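# Work a seized stopper out of a flask and stand it on its head

### The arm

A 7-joint arm with a two-finger parallel gripper is mounted at the origin on the work surface. World frame = base frame: x ahead of the robot, y to its left, z up, the work surface at z = 0. Lengths are in m, angles in rad, forces in N, time in s.
With the tool pointing down it reaches from about 0.35 to 0.9 m from the base axis. Payload 19.9 kg.
Tool frame: the origin (TCP) lies midway between the tips of the shut fingers; the grasp point (between the pads) lies 19 mm behind it (arm.pinch_z is the distance from the TCP to the grasp point, in m); z points along the fingers, y is the direction in which the jaws open and shut (so a half turn about z gives the same grasp; the last joint's range is limited). The gripper opens to 94 mm and grips with 3 to 60 N. Pads are 16 mm wide; open, the fingers measure 119 mm over their backs; the gripper's body (75 mm by 177 mm) begins 78 mm behind the grasp point.
Start: joints at [1.131, 0.417, -0.01, 1.614, 0.005, 1.111, -0.053], TCP at [0.242, -0.576, 0.205] pointing down, gripper open.
Joint ranges: [-2.81, 2.81], [-0.39, 2.02], [-1.27, 1.25], [0.06, 2.57], [-1.19, 4.33], [0.19, 2], [-2.82, 2.82]. Speed limits (rad/s): [1.89, 1.89, 2.39, 2.39, 3.01, 3.01, 3.01].

### API

Orientations are given as a unit quaternion [w, x, y, z].
In Python, from station import arm, cams gives the robot as it stands. The module is installed in compiled form; this text tells all that it offers.
- The arm moves only by the tool jog_arm, never from a script. Its argument "motion" is a list that holds one entry, the list of rows, each a list of 7 numbers: the shift along the tool's x, y, z in cm, then the turn, a rotation vector about the tool's x, y, z in rad, then the gripper's target within -1 to 1 (shut at 1, half-way at 0, fully open at -1). A call has 1 to 8 rows; each row shifts and turns the pose as measured when the row begins, along the tool's axes as they then stand; what a row does not reach is not made up. A row lasts 1/8 s, in which the tool goes at most 62.5 mm and 10.7 degrees, less where a joint would pass 70% of its speed; a pose out of reach is approached as far as the arm can. A call with a gripper value outside its range is refused whole. The fingers move at their own pace and stop on an object; "grip_force" is the grip in N (left out, the last holds). Time passes only in rows, so rows that do not move let the fingers close. It gives the time, the measured TCP pose, the force and the opening at its end, in the units of the state.
- arm.get_obs(): the state, without advancing time (a new reading comes with each control period).
- cams.camera(name): name is "scene" or "top" or "wrist"; returns a dict with "image" (480x640x3 uint8, red, green, blue), "camera_matrix" (3x3 intrinsics, pixels), "rvec" (rotation vector, rad) and "tvec" (3), from world to camera coordinates, as OpenCV has them. Camera axes: x right, y down, z forward; pixel columns grow to the right and rows downward; lengths in m; the calibration is good to about 2 mm. A picture is of the moment at which its call begins. There is no depth.
- arm.job_done(): hands the job in, once; it reports no verdict.
The state is a dict: "time_s": time; "q": joint angles; "dq": joint speeds; "joint_efforts": joint torques, N m; "tcp_pos": TCP position; "tcp_rot": TCP orientation; "wrist_force": force on the tool from outside, world axes, zero at the start; "ft_torque": the same for the moment, N m; "opening": opening from 0.0 (shut) to 1.0 (fully open).
Only numpy, scipy, OpenCV 4.12 (cv2) and the standard library are available. Lean on these libraries where they do the work, as an engineer would, in place of code of your own. Each camera call takes 0.05 s, during which the arm holds its last target.

### The job

The white stopper has seized in the neck of the flask that stands in the black holder: a straight pull only lifts the flask out of its seat. Work the stopper out of the neck while the flask stays down in its seat, then turn it over, putting it down and taking it again as needed, and leave it standing upside down on the flat top of its head on the dark rubber mat, shank up. Leave the mug, the bottle and the wrench undisturbed.

Things in the scene. Friction and masses are not known exactly. Their poses are not given: they have to be found in the camera images.
- stopper_head (a point): Centre of the head of the white plastic stopper (70-120 g, mostly in the head): head 34 x 34 mm, 30 mm high, on a coaxial round shank 20 mm thick, 30 mm long. z runs from the shank towards the head (up at the start); x, y are square to the head's sides. The flat top is 15 mm along +z. Lying, it rests stably on one side of the head, shank in the air; set on its top it rights itself from a lean under 40 degrees.
- stopper_tip (a point): Centre of the end face of the stopper's shank, 45 mm from the head's centre (same axes: z towards the head). At the start the shank is in the neck and the head's underside rests on the rim. Drawn up about 17 mm the shank is free of the neck's grip, and at 30 mm it is clear of the rim.
- flask_mouth (a point): Centre of the rim of the flask's neck, 150 mm above the bench, z up. Neck: black collar 48 mm wide, 28 mm high. It grips the shank by dry friction only, 15 mm below the rim; a straight pull takes 14 to 24 N. While the shank is turning, either way (about 0.2 N m), it can be drawn up with little force if it climbs no more than 3 mm per radian turned; do not pull while it is not turning.
- flask (a joint): How far the flask has been lifted from its seat in the holder, in m: 0 is seated. Glass bulb 96 mm wide on a grey square foot, 0.9 kg: about 9 N lifts it. It can rise straight up by 40 mm, sinks back by itself, and cannot turn in the holder.
- holder: Fixed black square holder, 120 x 120 mm, walls 42 mm high, in which the flask's square foot sits. Origin at the centre of its underside on the bench, z up.
- tile_top (a point): Centre of the upper face of the fixed dark rubber mat, 200 x 200 mm and 8 mm thick, z up, x and y along its sides.
- mug: White mug, 80 mm in diameter, 92 mm high, loose bystander; origin at the centre of its underside, handle to its +y.
- bottle: Brown bottle, 56 mm in diameter, 130 mm high, loose bystander; origin at the centre of its underside.
- wrench: Steel wrench 160 mm long lying along its x axis, loose bystander; origin at its underside.
Not all that is in view belongs to the job. Of the things like the part that bears stopper_head, leave any that is yellow; of the rest the smaller one is meant. Leave any pink look-alike of the holder alone.

How it is judged:
By the outcome, as a careful person would: the job done as asked, in the order asked, and still so for the second after the job is handed in, with the robot touching nothing.
It also fails if it takes over 64 s, if anything falls off the work surface, if the arm or the gripper's body presses on something with over 40 N, if the wrist force passes 120 N, or if a joint passes its speed limit or range.

## Working session

There is one attempt and no reset: what is moved stays moved. The work goes in short steps, Python scripts to look and compute and a tool call to move; the robot and the scene stay as the last step left them, time stands still between calls to the robot, and variables do not carry over. Pictures are saved under pics/ and viewed, and the job is handed in when it is done.

Besides the shell and the picture viewer there is one more tool, called after "Request:" in YAML: its name, and indented under it one key for each argument. jog_arm: Moves the arm, as the interface text tells. Its arguments: {"type":"object","properties":{"motion":{"type":"array"},"grip_force":{"type":"number"}},"required":["motion"]}

```bash
mkdir -p pics
cat > h.py <<'E'
import numpy as np, cv2
from scipy.spatial.transform import Rotation as R
from station import arm, cams
def snap(name,fn):
    c=cams.camera(name); np.savez('pics/'+fn+'.npz',**c); cv2.imwrite('pics/'+fn+'.png',cv2.cvtColor(c['image'],cv2.COLOR_RGB2BGR)); return c
def load(fn): return dict(np.load('pics/'+fn+'.npz'))
def ray(c,u,v):
    Rm=cv2.Rodrigues(c['rvec'])[0]; p=cv2.undistortPoints(np.array([[[u,v]]],float),c['camera_matrix'],None)[0,0]
    return -Rm.T@c['tvec'].ravel(), Rm.T@np.array([p[0],p[1],1])
def atz(c,u,v,z):
    o,d=ray(c,u,v); return o+d*(z-o[2])/d[2]
def tri(*obs):
    A=0;b=0
    for c,u,v in obs:
        o,d=ray(c,u,v); d=d/np.linalg.norm(d); M=np.eye(3)-np.outer(d,d); A=A+M; b=b+M@o
    return np.linalg.solve(A,b)
def proj(c,P): return cv2.projectPoints(np.atleast_2d(np.array(P,float)),c['rvec'],c['tvec'],c['camera_matrix'],None)[0][:,0]
def crop(fn,x0,y0,x1,y1,s,out):
    im=cv2.imread('pics/'+fn+'.png')[y0:y1,x0:x1]; cv2.imwrite('pics/'+out+'.png',cv2.resize(im,None,fx=s,fy=s,interpolation=cv2.INTER_CUBIC))
E
python3 - <<'E'
from h import *
np.set_printoptions(precision=3,suppress=True)
for n in ['scene','top','wrist']: snap(n,n+'0')
o=arm.get_obs(); print({k:o[k] for k in ['time_s','tcp_pos','tcp_rot','opening','wrist_force']})
E
```

```text
{'time_s': 0.15, 'tcp_pos': array([ 0.242, -0.576,  0.205]), 'tcp_rot': array([-0.   ,  0.98 ,  0.198, -0.   ]), 'opening': 0.9992920357163206, 'wrist_force': array([-0.728,  0.647, -1.232])}
```

View pics/scene0.png

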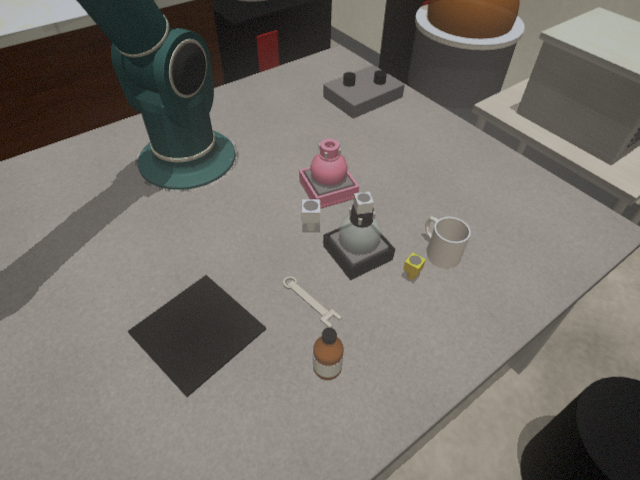

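View pics/top0.png

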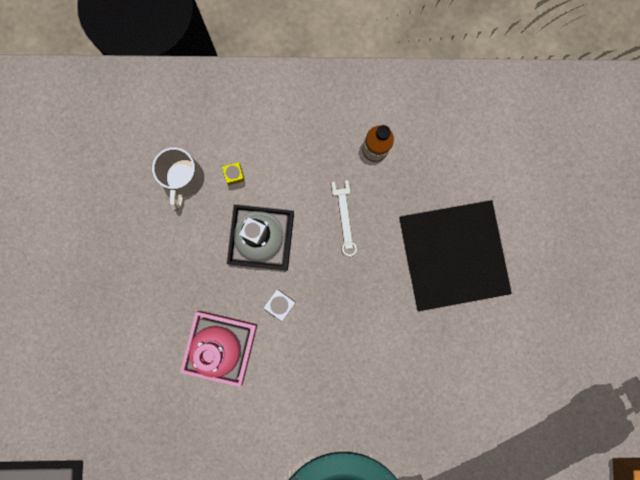

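View pics/wrist0.png

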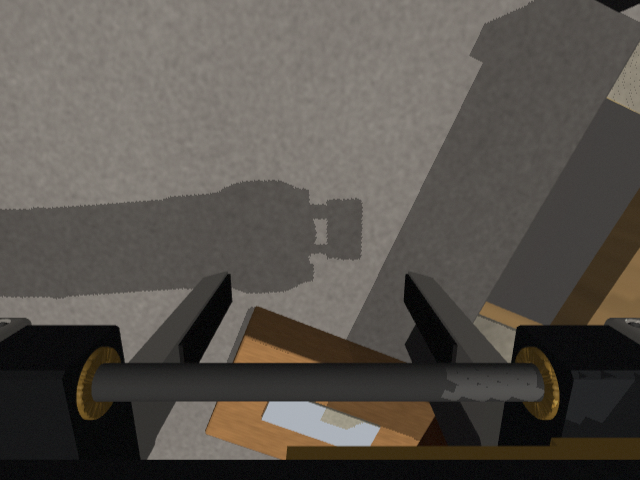

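The white candidates are the stopper in the black holder's flask (scene 364,203; top 254,230) and a loose white block on the bench (scene 311,210; top 280,305). The yellow one is at scene 414,264. I'll check them enlarged and measure.

Run:
```python
from h import *
a=cv2.imread('pics/scene0.png')[170:290,280:480]; b=cv2.imread('pics/top0.png')[150:350,170:320]
a=cv2.resize(a,(800,480),interpolation=cv2.INTER_CUBIC)[:,:440]; b=cv2.resize(b,(360,480),interpolation=cv2.INTER_CUBIC)
cv2.imwrite('pics/crop0.png',np.hstack([a,b]))
c=load('top0'); s=load('scene0')
np.set_printoptions(precision=3,suppress=True)
print(-cv2.Rodrigues(c['rvec'])[0].T@c['tvec'].ravel(),c['camera_matrix'][0,0])
for p in [(401,216),(493,202),(511,294),(418,309)]: print('mat',atz(c,*p,.008))
print('head top',atz(c,253,231,.18), 'loose',atz(c,280,305,.06),'flask holder',[atz(c,*p,.042) for p in [(235,205),(294,209),(289,270),(228,264)]])
for n,p in dict(wr1=(341,184),wr2=(349,250),bottle=(376,152),mug=(177,175),yellow=(232,175)).items(): print(n,atz(c,*p,0.0))
```

```text
[0.478 0.064 1.046] 505.8992073550319
mat [ 0.609 -0.125  0.008]
mat [ 0.639 -0.32   0.008]
mat [ 0.447 -0.351  0.008]
mat [ 0.417 -0.157  0.008]
head top [0.562 0.161 0.18 ] loose [0.43  0.122 0.06 ] flask holder [array([0.627, 0.213, 0.042]), array([0.619, 0.095, 0.042]), array([0.498, 0.105, 0.042]), array([0.51 , 0.225, 0.042])]
wr1 [ 0.678 -0.002  0.   ]
wr2 [ 0.539 -0.017  0.   ]
bottle [ 0.747 -0.076  0.   ]
mug [0.697 0.339 0.   ]
yellow [0.697 0.226 0.   ]
```

View pics/crop0.png

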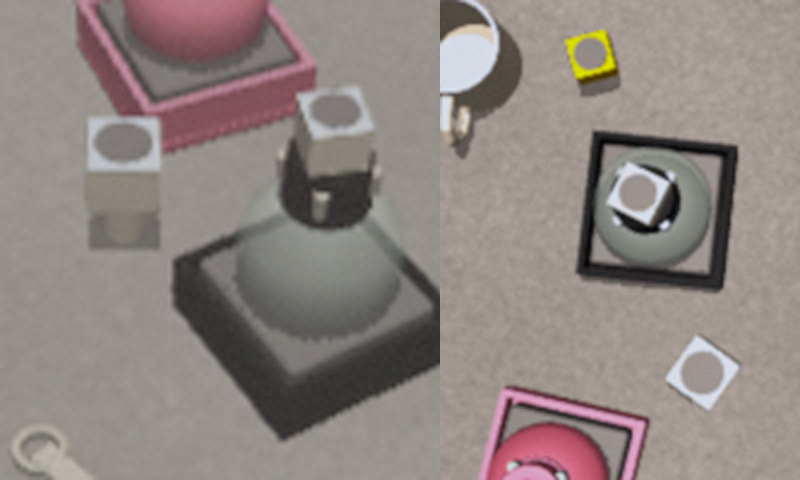

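Run:
```python
from h import *
a=cv2.imread('pics/scene0.png')[185:235,340:390]; b=cv2.imread('pics/top0.png')[208:258,230:280]
cv2.imwrite('pics/crop1.png',np.hstack([cv2.resize(x,(400,400),interpolation=cv2.INTER_CUBIC) for x in (a,b)]))
```

```text
(no output)
```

View pics/crop1.png

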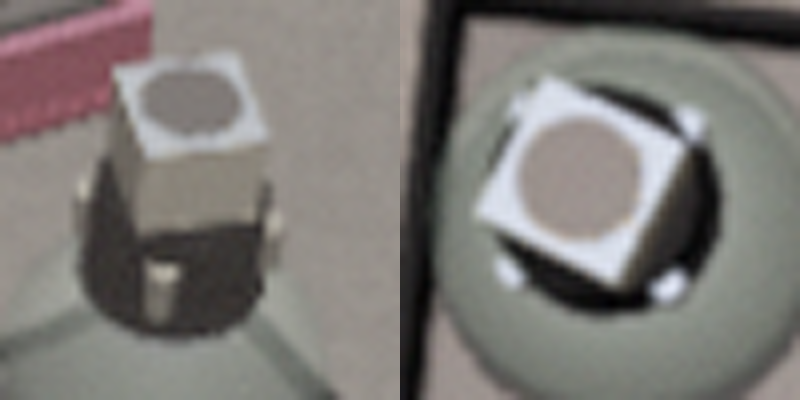

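Run:
```python
from h import *
np.set_printoptions(precision=4,suppress=True)
c=load('top0'); s=load('scene0')
f=lambda u,v,x0,y0:(x0+(u+.5)/8-.5,y0+(v+.5)/8-.5)
T=[f(u-400,v,230,208) for u,v in [(548,76),(690,145),(625,285),(478,212)]]
S=[f(u,v,340,185) for u,v in [(113,67),(240,55),(270,137),(148,157)]]
P=np.array([atz(c,*p,.18) for p in T]); print(P,P.mean(0)); Q=np.array([atz(s,*p,.18) for p in S]); print(Q,Q.mean(0))
for X in(P,Q):
  for i in range(4):
    e=X[(i+1)%4]-X[i]; print(np.linalg.norm(e),np.degrees(np.arctan2(e[1],e[0]))%90)
print('disc',tri((c,*f(179,179,230,208)),(s,*f(191,102,340,185))))
o=arm.get_obs(); print(R.from_quat(np.roll(o['tcp_rot'],-1)).as_matrix(),o['q'])
```

```text
[[0.586  0.1698 0.18  ]
 [0.571  0.1394 0.18  ]
 [0.5409 0.1531 0.18  ]
 [0.5567 0.1845 0.18  ]] [0.5637 0.1617 0.18  ]
[[0.5401 0.1541 0.18  ]
 [0.5563 0.1842 0.18  ]
 [0.5846 0.1698 0.18  ]
 [0.5716 0.1395 0.18  ]] [0.5632 0.1619 0.18  ]
0.03389441950534658 63.844574355097734
0.03304806294370121 65.47430964901832
0.03512354926675565 63.36504647417444
0.03274200380083889 63.3405933603739
0.03418556682448265 61.71161063196611
0.031706612253173255 62.95074443408668
0.032933858519900744 66.85592139897736
0.03471397199883619 65.13024451025981
disc [0.5632 0.1623 0.1804]
[[ 0.9219  0.3874 -0.0004]
 [ 0.3874 -0.9219  0.0008]
 [-0.0001 -0.0009 -1.    ]] [ 1.1314  0.4178 -0.0103  1.614   0.0047  1.1107 -0.053 ]
```

```bash
cat >> h.py <<'E'
def pose():
    o=arm.get_obs(); return np.array(o['tcp_pos']),R.from_quat(np.roll(o['tcp_rot'],-1)),o
def down(ydeg,tilt=None):
    y=np.array([np.cos(np.radians(ydeg)),np.sin(np.radians(ydeg)),0]); z=np.array([0,0,-1.]); return R.from_matrix(np.c_[np.cross(y,z),y,z])
def plan(tp,tR,n,g,start=None):
    p,r,_=pose() if start is None else (*start,None)
    rv=(r.inv()*tR).as_rotvec(); st=R.from_rotvec(rv/n); d=(np.array(tp)-p)/n
    print('rotvec',rv,'deg/row',np.degrees(np.linalg.norm(rv))/n,'mm/row',np.linalg.norm(d)*1000)
    out=[]
    for i in range(n):
        s=r.inv().apply(d)*100; out.append([round(float(x),2) for x in s]+[round(float(x),3) for x in rv/n]+[g]); r=r*st
    print(str(out)); return np.array(tp),tR
def st():
    p,r,o=pose(); m=r.as_matrix()
    print('t',round(o['time_s'],2),'p',np.round(p,4),'y',np.round(np.degrees(np.arctan2(m[1,1],m[0,1])),1),'z',np.round(m[:,2],3),'q',np.round(o['q'],2),'F',np.round(o['wrist_force'],1),'T',np.round(o['ft_torque'],2),'op',round(o['opening'],3))
E
python3 - <<'E'
from h import *
t=np.array([.5633,.1618,.225])
a=plan(t,down(-116),16,-1)
E
```

```text
rotvec [-8.50220752e-04  4.55616988e-04  8.51636556e-01] deg/row 3.0497007272565577 mm/row 50.30580108178797
[[3.64, -3.47, -0.12, -0.0, 0.0, 0.053, -1], [3.45, -3.66, -0.12, -0.0, 0.0, 0.053, -1], [3.25, -3.84, -0.12, -0.0, 0.0, 0.053, -1], [3.04, -4.01, -0.12, -0.0, 0.0, 0.053, -1], [2.82, -4.16, -0.12, -0.0, 0.0, 0.053, -1], [2.6, -4.31, -0.12, -0.0, 0.0, 0.053, -1], [2.36, -4.44, -0.12, -0.0, 0.0, 0.053, -1], [2.12, -4.56, -0.12, -0.0, 0.0, 0.053, -1], [1.88, -4.67, -0.12, -0.0, 0.0, 0.053, -1], [1.63, -4.76, -0.12, -0.0, 0.0, 0.053, -1], [1.37, -4.84, -0.12, -0.0, 0.0, 0.053, -1], [1.11, -4.9, -0.12, -0.0, 0.0, 0.053, -1], [0.85, -4.96, -0.12, -0.0, 0.0, 0.053, -1], [0.59, -4.99, -0.12, -0.0, 0.0, 0.053, -1], [0.32, -5.02, -0.12, -0.0, 0.0, 0.053, -1], [0.05, -5.03, -0.12, -0.0, 0.0, 0.053, -1]]
```

Request:
jog_arm:
  motion:
    - [[3.64,-3.47,-0.12,0,0,0.053,-1],[3.45,-3.66,-0.12,0,0,0.053,-1],[3.25,-3.84,-0.12,0,0,0.053,-1],[3.04,-4.01,-0.12,0,0,0.053,-1],[2.82,-4.16,-0.12,0,0,0.053,-1],[2.6,-4.31,-0.12,0,0,0.053,-1],[2.36,-4.44,-0.12,0,0,0.053,-1],[2.12,-4.56,-0.12,0,0,0.053,-1]]

```text
time_s: 1.15
tcp_pos: [0.4068, -0.1987, 0.2136]
tcp_rot: [-0.001, 1.0, -0.022, -0.001]
wrist_force: [1.0, -0.8, 0.1]
opening: 1.001
```

Run:
```python
from h import *
st()
plan([.5633,.1618,.225],down(-116),8,-1)
```

```text
t 1.15 p [ 0.4068 -0.1987  0.2136] y -92.6 z [-0.002  0.001 -1.   ] q [ 0.59  0.11 -0.21  2.01  0.03  1.04 -1.25] F [ 1.  -0.8  0.1] T [ 0.   -0.04 -0.  ] op 1.001
rotvec [-0.00086082  0.00221872  0.40887184] deg/row 2.9283784389824916 mm/row 49.14064980997669
[[1.75, -4.59, -0.14, -0.0, 0.0, 0.051, -1], [1.51, -4.67, -0.14, -0.0, 0.0, 0.051, -1], [1.27, -4.74, -0.14, -0.0, 0.0, 0.051, -1], [1.03, -4.8, -0.14, -0.0, 0.0, 0.051, -1], [0.78, -4.85, -0.14, -0.0, 0.0, 0.051, -1], [0.53, -4.88, -0.14, -0.0, 0.0, 0.051, -1], [0.28, -4.9, -0.14, -0.0, 0.0, 0.051, -1], [0.03, -4.91, -0.14, -0.0, 0.0, 0.051, -1]]
```

Request:
jog_arm:
  motion:
    - [[1.75,-4.59,-0.14,0,0,0.051,-1],[1.51,-4.67,-0.14,0,0,0.051,-1],[1.27,-4.74,-0.14,0,0,0.051,-1],[1.03,-4.8,-0.14,0,0,0.051,-1],[0.78,-4.85,-0.14,0,0,0.051,-1],[0.53,-4.88,-0.14,0,0,0.051,-1],[0.28,-4.9,-0.14,0,0,0.051,-1],[0.03,-4.91,-0.14,0,0,0.051,-1]]

```text
time_s: 2.15
tcp_pos: [0.5684, 0.1728, 0.2251]
tcp_rot: [0.0, 0.973, -0.232, -0.001]
wrist_force: [0.7, -0.7, 0.2]
opening: 1.001
```

Run:
```python
from h import *
st()
plan([.5633,.1618,.195],down(-116),2,-1)
plan([.5633,.1618,.153],down(-116),5,-1)
```

```text
t 2.15 p [0.5684 0.1728 0.2251] y -116.9 z [-0.002  0.    -1.   ] q [-0.01  0.38 -0.43  1.66  0.17  1.14 -2.52] F [ 0.7 -0.7  0.2] T [ 0.02 -0.02 -0.01] op 1.001
rotvec [ 0.00043648  0.00156299 -0.01483732] deg/row 0.4275926128486406 mm/row 16.243852878971655
[[0.02, 0.6, 1.51, 0.0, 0.001, -0.007, -1], [0.02, 0.6, 1.51, 0.0, 0.001, -0.007, -1]]
rotvec [ 0.00043648  0.00156299 -0.01483732] deg/row 0.17103704513945622 mm/row 14.631158021584387
[[0.01, 0.24, 1.44, 0.0, 0.0, -0.003, -1], [0.01, 0.24, 1.44, 0.0, 0.0, -0.003, -1], [0.01, 0.24, 1.44, 0.0, 0.0, -0.003, -1], [0.01, 0.24, 1.44, 0.0, 0.0, -0.003, -1], [0.01, 0.24, 1.44, 0.0, 0.0, -0.003, -1]]
```

Request:
jog_arm:
  motion:
    - [[0.02,0.6,0.8,0,0.001,-0.007,-1],[0.02,0.5,1.4,0,0.001,-0.007,-1],[0,0,1.6,0,0,0,-1],[0,0,1.6,0,0,0,-1],[0,0,1.2,0,0,0,-1],[0,0,0,0,0,0,-1]]

```text
time_s: 2.9
tcp_pos: [0.5627, 0.1633, 0.1534]
tcp_rot: [0.001, 0.974, -0.225, -0.001]
wrist_force: [-0.1, -0.1, -0.3]
opening: 1.001
```

Run:
```python
from h import *
st()
plan([.5633,.1618,.153],down(-116),1,-1)
```

```text
t 2.9 p [0.5627 0.1633 0.1534] y -115.9 z [-0.002 -0.001 -1.   ] q [-0.01  0.43 -0.41  1.75  0.2   1.   -2.53] F [-0.1 -0.1 -0.3] T [ 0.04 -0.02 -0.01] op 1.001
rotvec [0.00166158 0.00195421 0.00090888] deg/row 0.15592300013211888 mm/row 1.6207514576278055
[[0.12, 0.11, 0.04, 0.002, 0.002, 0.001, -1]]
```

Request:
jog_arm:
  motion:
    - [[0.12,0.11,0,0.002,0.002,0,1],[0,0,0,0,0,0,1],[0,0,0,0,0,0,1],[0,0,0,0,0,0,1],[0,0,0,0,0,0,1]]
  grip_force: 40

```text
time_s: 3.52
tcp_pos: [0.5642, 0.162, 0.1549]
tcp_rot: [-0.001, 0.974, -0.225, 0.001]
wrist_force: [0.7, -0.9, -1.1]
opening: 0.506
```

Run:
```python
from h import *
st(); snap('scene','s1'); crop('s1',280,120,440,240,5,'s1c')
```

```text
t 3.52 p [0.5642 0.162  0.1549] y -115.9 z [ 0.003  0.001 -1.   ] q [-0.01  0.43 -0.41  1.75  0.2   1.   -2.52] F [ 0.7 -0.9 -1.1] T [0.03 0.03 0.03] op 0.506
```

View pics/s1c.png

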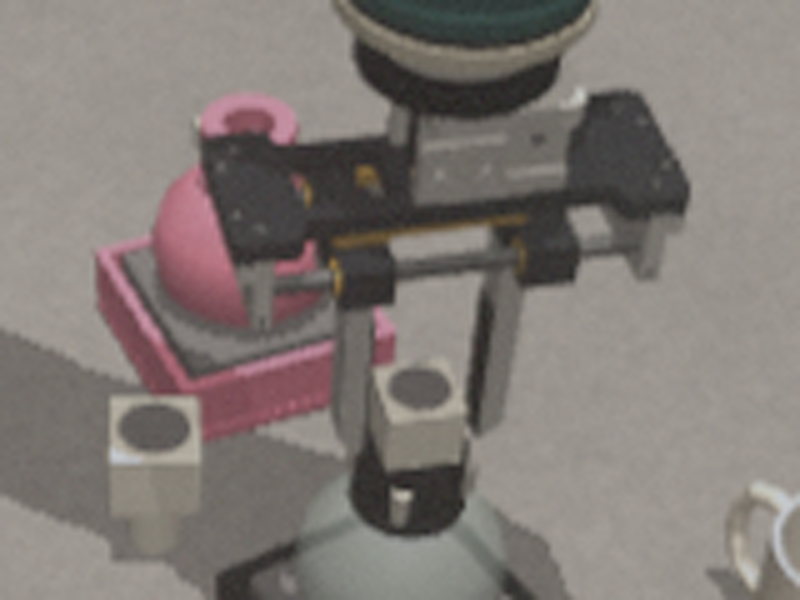

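The fingers straddle the stopper in the black holder (crop 418,410) and are still closing.

Request:
jog_arm:
  motion:
    - [[0,0,0.15,0,0,0,1],[0,0,0,0,0,0,1],[0,0,0,0,0,0,1],[0,0,0,0,0,0,1]]

```text
time_s: 4.08
tcp_pos: [0.5643, 0.162, 0.1536]
tcp_rot: [-0.001, 0.974, -0.225, 0.001]
wrist_force: [-0.1, -0.8, 2.1]
opening: 0.359
```

Run:
```python
from h import *
st()
```

```text
t 4.08 p [0.5643 0.162  0.1536] y -116.0 z [ 0.003  0.001 -1.   ] q [-0.01  0.43 -0.41  1.75  0.2   0.99 -2.52] F [-0.1 -0.8  2.1] T [-0.04  0.22 -0.  ] op 0.359
```

Request:
jog_arm:
  motion:
    - [[0,0,0,0,0,-0.18,1],[0,0,0,0,0,-0.18,1],[0,0,-0.03,0,0,-0.18,1],[0,0,-0.03,0,0,-0.18,1]]

```text
time_s: 4.58
tcp_pos: [0.5643, 0.1623, 0.1537]
tcp_rot: [-0.0, 0.99, 0.143, 0.002]
wrist_force: [-0.4, 0.6, -2.2]
opening: 0.357
```

Run:
```python
from h import *
st()
```

```text
t 4.58 p [0.5643 0.1623 0.1537] y -73.5 z [ 0.003  0.001 -1.   ] q [ 0.11  0.46 -0.57  1.75  0.29  1.01 -1.85] F [-0.4  0.6 -2.2] T [ 0.19 -0.09 -0.11] op 0.357
```

Request:
jog_arm:
  motion:
    - [[0,0,-0.045,0,0,-0.18,1],[0,0,-0.045,0,0,-0.18,1],[0,0,-0.045,0,0,-0.18,1],[0,0,-0.045,0,0,-0.18,1]]

```text
time_s: 5.08
tcp_pos: [0.5638, 0.1619, 0.1542]
tcp_rot: [-0.0, 0.87, 0.493, 0.001]
wrist_force: [2.0, 0.5, -2.9]
opening: 0.358
```

Run:
```python
from h import *
st()
```

```text
t 5.08 p [0.5638 0.1619 0.1542] y -30.9 z [ 0.001  0.001 -1.   ] q [ 0.22  0.5  -0.73  1.74  0.38  1.04 -1.18] F [ 2.   0.5 -2.9] T [-0.08 -0.2  -0.1 ] op 0.358
```

Request:
jog_arm:
  motion:
    - [[0,0,-0.075,0,0,-0.18,1],[0,0,-0.075,0,0,-0.18,1],[0,0,-0.075,0,0,-0.18,1],[0,0,-0.075,0,0,-0.18,1]]

```text
time_s: 5.58
tcp_pos: [0.5629, 0.1617, 0.1556]
tcp_rot: [-0.001, 0.631, 0.776, 0.0]
wrist_force: [0.2, 1.5, -4.5]
opening: 0.361
```

Run:
```python
from h import *
st()
```

```text
t 5.58 p [0.5629 0.1617 0.1556] y 11.8 z [-0.001  0.002 -1.   ] q [ 0.33  0.55 -0.89  1.74  0.48  1.08 -0.51] F [ 0.2  1.5 -4.5] T [ 0.29 -0.06 -0.1 ] op 0.361
```

Request:
jog_arm:
  motion:
    - [[0,0,-0.08,0,0,-0.18,1],[0,0,-0.08,0,0,-0.18,1],[0,0,-0.08,0,0,-0.18,1],[0,0,-0.08,0,0,-0.18,1]]

```text
time_s: 6.08
tcp_pos: [0.5628, 0.1617, 0.1575]
tcp_rot: [-0.001, 0.306, 0.952, 0.001]
wrist_force: [1.5, 1.2, -5.3]
opening: 0.362
```

Run:
```python
from h import *
st(); snap('scene','s2'); crop('s2',280,120,440,240,5,'s2c')
```

```text
t 6.08 p [0.5628 0.1617 0.1575] y 54.4 z [-0.002  0.003 -1.   ] q [ 0.43  0.63 -1.06  1.74  0.59  1.14  0.14] F [ 1.5  1.2 -5.3] T [ 0.43 -0.5  -0.08] op 0.362
```

View pics/s2c.png

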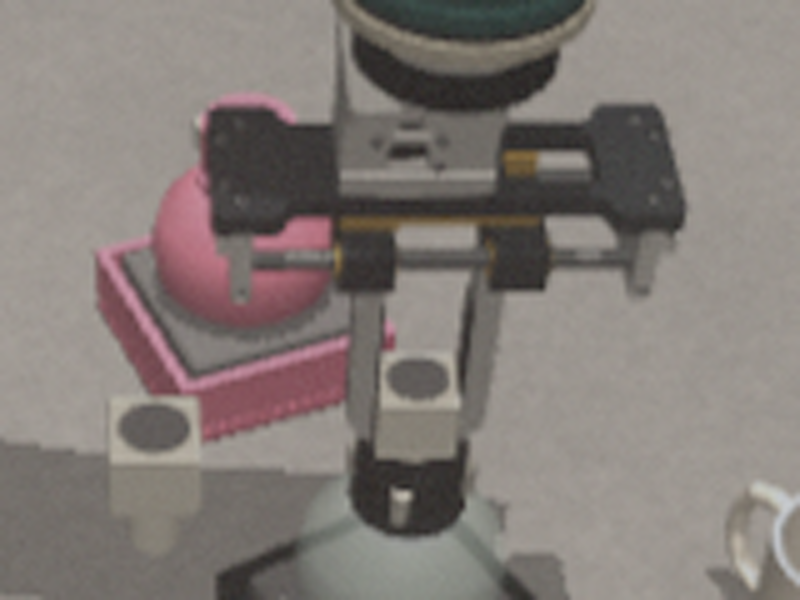

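Request:
jog_arm:
  motion:
    - [[0,0,0,0,0,0.1,1],[0,0,-0.02,0,0,0.18,1],[0,0,-0.08,0,0,0.18,1],[0,0,-0.08,0,0,0.18,1],[0,0,-0.08,0,0,0.18,1],[0,0,-0.08,0,0,0.18,1]]

```text
time_s: 6.88
tcp_pos: [0.5638, 0.1598, 0.1592]
tcp_rot: [-0.002, 0.736, 0.676, 0.001]
wrist_force: [2.0, -0.4, -4.8]
opening: 0.359
```

Run:
```python
from h import *
st()
```

```text
t 6.88 p [0.5638 0.1598 0.1592] y -4.9 z [-0.002  0.004 -1.   ] q [ 0.3   0.53 -0.83  1.74  0.43  1.07 -0.76] F [ 2.  -0.4 -4.8] T [ 0.   -0.7   0.06] op 0.359
```

Request:
jog_arm:
  motion:
    - [[0.06,0,-0.08,0,0,0.18,1],[0.06,0,-0.08,0,0,0.18,1],[0.05,0.03,-0.085,0,0,0.18,1],[0.05,0.03,-0.085,0,0,0.18,1],[0,0,-0.085,0,0,0.18,1]]

```text
time_s: 7.5
tcp_pos: [0.5642, 0.1603, 0.1616]
tcp_rot: [-0.002, 0.963, 0.271, -0.001]
wrist_force: [1.3, 0.6, -5.9]
opening: 0.356
```

Run:
```python
from h import *
st()
```

```text
t 7.5 p [0.5642 0.1603 0.1616] y -58.6 z [-0.004  0.003 -1.   ] q [ 0.15  0.47 -0.62  1.74  0.3   1.04 -1.6 ] F [ 1.3  0.6 -5.9] T [ 0.   -0.37  0.16] op 0.356
```

Request:
jog_arm:
  motion:
    - [[0,-0.08,-0.085,0,0,0.18,1],[0,-0.08,-0.085,0,0,0.18,1],[0,-0.05,-0.085,0,0,0.18,1],[0,-0.05,-0.085,0,0,0.18,1],[0,0,-0.085,0,0,0.18,1]]

```text
time_s: 8.12
tcp_pos: [0.5628, 0.1614, 0.1642]
tcp_rot: [-0.001, 0.981, -0.193, -0.003]
wrist_force: [3.6, 0.4, -4.7]
opening: 0.357
```

Run:
```python
from h import *
st()
```

```text
t 8.12 p [0.5628 0.1614 0.1642] y -112.3 z [-0.006  0.003 -1.   ] q [ 0.01  0.42 -0.43  1.74  0.2   1.02 -2.45] F [ 3.6  0.4 -4.7] T [ 0.05 -0.81  0.13] op 0.357
```

Request:
jog_arm:
  motion:
    - [[0,0,0,0,0,-0.1,1],[0,0,-0.02,0,0,-0.18,1],[0,0,-0.08,0,0,-0.18,1],[0,0,-0.085,0,0,-0.18,1],[0,0,-0.085,0,0,-0.18,1],[0,0,-0.085,0,0,-0.18,1],[0,0,-0.085,0,0,-0.18,1]]

```text
time_s: 9.0
tcp_pos: [0.5642, 0.1616, 0.1685]
tcp_rot: [-0.002, 0.921, 0.389, 0.0]
wrist_force: [1.8, -0.6, -4.2]
opening: 0.359
```

Run:
```python
from h import *
st()
p,r,_=pose(); plan([.5633,.1618,p[2]],down(-45),1,1)
```

```text
t 9.0 p [0.5642 0.1616 0.1685] y -44.2 z [-0.001  0.004 -1.   ] q [ 0.19  0.47 -0.68  1.73  0.33  1.06 -1.37] F [ 1.8 -0.6 -4.2] T [-0.17 -0.46 -0.04] op 0.359
rotvec [-0.00391451 -0.00195134  0.01308787] deg/row 0.7906474556189445 mm/row 0.9499344361973094
[[-0.05, -0.08, 0.0, -0.004, -0.002, 0.013, 1]]
```

Request:
jog_arm:
  motion:
    - [[-0.02,-0.03,-0.075,0,0,-0.18,1],[0,0,-0.075,0,0,-0.18,1],[0,0,-0.075,0,0,-0.18,1],[0,0,-0.075,0,0,-0.18,1],[0,0,-0.08,0,0,-0.18,1],[0,0,-0.08,0,0,-0.18,1]]

```text
time_s: 9.75
tcp_pos: [0.564, 0.1611, 0.1727]
tcp_rot: [-0.002, 0.584, 0.812, 0.002]
wrist_force: [0.7, -0.4, -2.1]
opening: 0.359
```

Run:
```python
from h import *
st(); snap('scene','s3'); crop('s3',280,120,440,240,5,'s3c')
```

```text
t 9.75 p [0.564  0.1611 0.1727] y 18.5 z [-0.001  0.005 -1.   ] q [ 0.35  0.54 -0.92  1.72  0.47  1.11 -0.39] F [ 0.7 -0.4 -2.1] T [-0.09 -0.12  0.03] op 0.359
```

View pics/s3c.png

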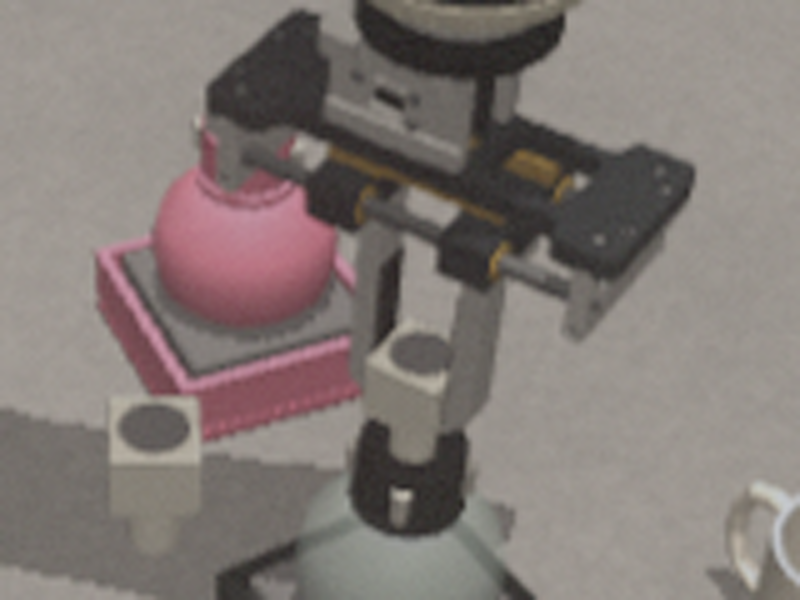

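The stopper is up 19 mm and the flask is still seated (the knob at crop 402,505 hasn't moved). I'll draw it clear next.

Request:
jog_arm:
  motion:
    - [[0,0,-0.08,0,0,-0.18,1],[0,0,-0.08,0,0,-0.18,1],[0,0,-0.15,0,0,0.1,1],[0,0,-0.25,0,0,0.1,1],[0,0,-0.4,0,0,0.1,1],[0,0,-0.6,0,0,0,1]]

```text
time_s: 10.55
tcp_pos: [0.5635, 0.1603, 0.1873]
tcp_rot: [-0.003, 0.57, 0.822, 0.001]
wrist_force: [0.1, 0.5, -0.4]
opening: 0.362
```

Run:
```python
from h import *
st(); snap('scene','s4'); crop('s4',280,100,440,220,5,'s4c')
```

```text
t 10.55 p [0.5635 0.1603 0.1873] y 20.6 z [-0.004  0.005 -1.   ] q [ 0.37  0.53 -0.94  1.71  0.46  1.14 -0.34] F [ 0.1  0.5 -0.4] T [-0.02 -0.13 -0.02] op 0.362
```

View pics/s4c.png

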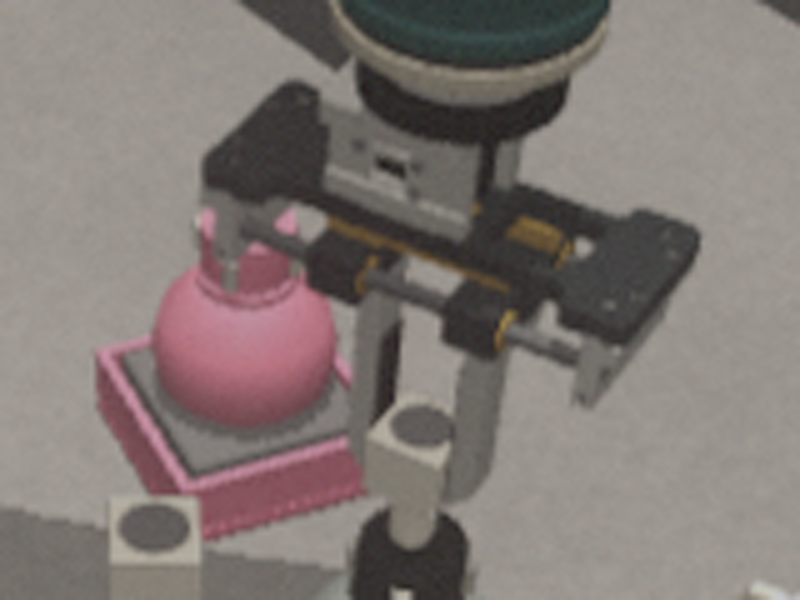

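Run:
```python
from h import *
p,r,_=pose()
t=plan([.5635,.1603,.22],r,2,1)
plan([.53,-.23,.2],down(0),9,1,t)
```

```text
rotvec [0. 0. 0.] deg/row 0.0 mm/row 15.947124867592866
[[0.01, -0.02, -1.59, 0.0, 0.0, 0.0, 1], [0.01, -0.02, -1.59, 0.0, 0.0, 0.0, 1]]
rotvec [-0.00172596 -0.00567119  0.36122448] deg/row 2.2999361124744144 mm/row 43.58280610119455
[[-3.93, -1.88, 0.2, -0.0, -0.001, 0.04, 1], [-4.0, -1.72, 0.2, -0.0, -0.001, 0.04, 1], [-4.06, -1.56, 0.2, -0.0, -0.001, 0.04, 1], [-4.12, -1.4, 0.21, -0.0, -0.001, 0.04, 1], [-4.18, -1.23, 0.21, -0.0, -0.001, 0.04, 1], [-4.22, -1.06, 0.21, -0.0, -0.001, 0.04, 1], [-4.26, -0.89, 0.21, -0.0, -0.001, 0.04, 1], [-4.29, -0.72, 0.22, -0.0, -0.001, 0.04, 1], [-4.32, -0.55, 0.22, -0.0, -0.001, 0.04, 1]]
```

Request:
jog_arm:
  motion:
    - [[0,0,-1.6,0,0,0,1],[0,0,-1.6,0,0,0,1],[-2,-1,0,0,0,0.04,1],[-4,-1.72,0.2,0,0,0.04,1],[-4.06,-1.56,0.2,0,0,0.04,1],[-4.12,-1.4,0.2,0,0,0.04,1],[-4.18,-1.23,0.2,0,0,0.04,1],[-4.22,-1.06,0.2,0,0,0.04,1]]

```text
time_s: 11.6
tcp_pos: [0.5439, -0.0816, 0.2175]
tcp_rot: [-0.001, 0.663, 0.749, 0.004]
wrist_force: [1.7, 0.4, -1.2]
opening: 0.359
```

Run:
```python
from h import *
st()
plan([.53,-.23,.2],down(0),5,1)
```

```text
t 11.6 p [ 0.5439 -0.0816  0.2175] y 7.0 z [ 0.003  0.007 -1.   ] q [ 0.81  0.4  -0.9   1.77  0.33  1.14 -0.07] F [ 1.7  0.4 -1.2] T [-0.07 -0.15 -0.  ] op 0.359
rotvec [ 0.00380445 -0.00657467  0.12209698] deg/row 1.4018333774816876 mm/row 30.015135209865637
[[-2.91, -0.64, 0.33, 0.001, -0.001, 0.024, 1], [-2.93, -0.57, 0.33, 0.001, -0.001, 0.024, 1], [-2.94, -0.49, 0.34, 0.001, -0.001, 0.024, 1], [-2.95, -0.42, 0.34, 0.001, -0.001, 0.024, 1], [-2.96, -0.35, 0.35, 0.001, -0.001, 0.024, 1]]
```

Request:
jog_arm:
  motion:
    - [[-2.9,-0.64,0.33,0,0,0.024,1],[-2.9,-0.57,0.33,0,0,0.024,1],[-2.9,-0.49,0.34,0,0,0.024,1],[-2.9,-0.42,0.34,0,0,0.024,1],[-2.0,-0.3,0,0,-0.1,0.024,1],[0,0,0,0,-0.16,0,1],[0,0,0,0,-0.16,0,1]]

```text
time_s: 12.48
tcp_pos: [0.5292, -0.2345, 0.2067]
tcp_rot: [0.151, 0.698, 0.685, -0.147]
wrist_force: [0.3, -0.2, -2.7]
opening: 0.358
```

Run:
```python
from h import *
st()
```

```text
t 12.47 p [ 0.5292 -0.2345  0.2067] y -0.9 z [ 0.002 -0.412 -0.911] q [ 0.69  0.37 -0.7   1.84  0.74  1.12 -0.36] F [ 0.3 -0.2 -2.7] T [ 0.42 -0.05 -0.01] op 0.358
```

Request:
jog_arm:
  motion:
    - [[0,0,0,0,-0.15,0,1],[0,0,0,0,-0.15,0,1],[0,0,0,0,-0.15,0,1],[0,0,0,0,-0.15,0,1],[0,0,0,0,-0.15,0,1]]

```text
time_s: 13.1
tcp_pos: [0.5323, -0.2353, 0.2109]
tcp_rot: [0.402, 0.592, 0.575, -0.397]
wrist_force: [-0.0, -0.2, -1.3]
opening: 0.361
```

Run:
```python
from h import *
st(); snap('scene','s5')
```

```text
t 13.1 p [ 0.5323 -0.2353  0.2109] y -0.9 z [-0.007 -0.933 -0.361] q [ 0.19  0.61 -0.49  1.95  1.34  1.61 -1.03] F [-0.  -0.2 -1.3] T [ 1.07 -0.07 -0.03] op 0.361
```

View pics/s5.png

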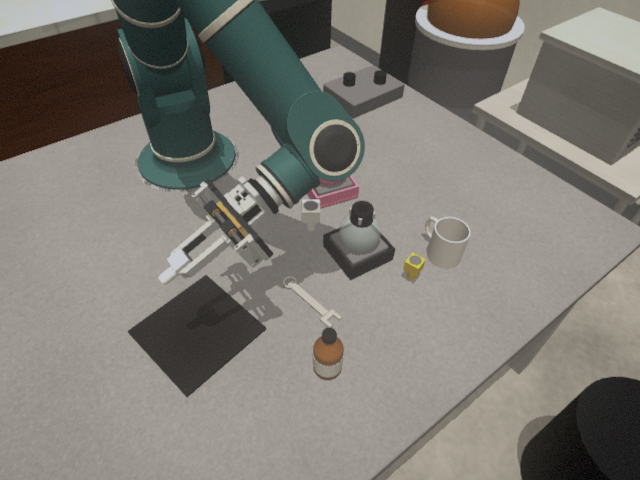

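Run:
```python
from h import *
p,r,_=pose()
t=plan([.53,-.295,.15],r,4,1)
snap('top','t5')
```

```text
rotvec [0. 0. 0.] deg/row 0.0 mm/row 21.07797211425408
[[0.82, -0.05, 1.94, 0.0, 0.0, 0.0, 1], [0.82, -0.05, 1.94, 0.0, 0.0, 0.0, 1], [0.82, -0.05, 1.94, 0.0, 0.0, 0.0, 1], [0.82, -0.05, 1.94, 0.0, 0.0, 0.0, 1]]
```

View pics/t5.png

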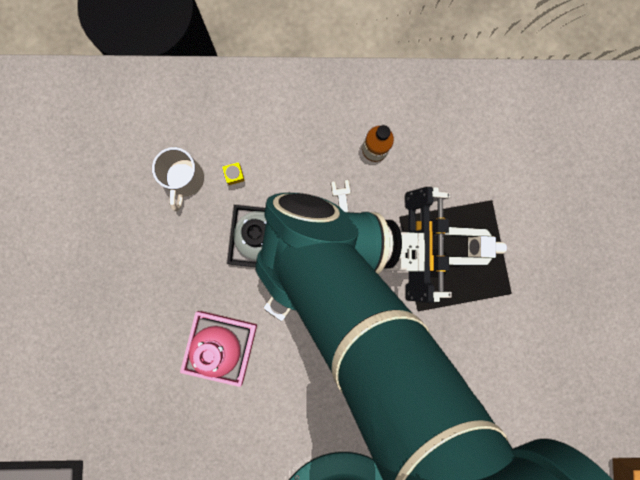

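The wrist housing (top image, about 305,235) overhangs the flask, so lowering here would hit it. I'll yaw the tool and shift right before going down.

Run:
```python
from h import *
p,r,_=pose()
t=plan([.55,-.295,.19],R.from_euler('z',30,degrees=True)*r,5,1)
```

```text
rotvec [-0.48758109  0.0066215  -0.19072629] deg/row 6.000000000000001 mm/row 13.201991052051888
[[-0.11, 0.38, 1.26, -0.098, 0.001, -0.038, 1], [-0.12, 0.25, 1.29, -0.098, 0.001, -0.038, 1], [-0.13, 0.12, 1.31, -0.098, 0.001, -0.038, 1], [-0.14, -0.02, 1.31, -0.098, 0.001, -0.038, 1], [-0.13, -0.15, 1.3, -0.098, 0.001, -0.038, 1]]
```

Request:
jog_arm:
  motion:
    - [[-0.11,0.38,1.26,-0.098,0.001,-0.038,1],[-0.12,0.25,1.29,-0.098,0.001,-0.038,1],[-0.13,0.12,1.31,-0.098,0.001,-0.038,1],[-0.14,-0.02,1.31,-0.098,0.001,-0.038,1],[-0.13,-0.15,1.3,-0.098,0.001,-0.038,1]]

```text
time_s: 13.82
tcp_pos: [0.5523, -0.2977, 0.1909]
tcp_rot: [0.488, 0.42, 0.715, -0.273]
wrist_force: [1.2, -0.3, -0.8]
opening: 0.357
```

Run:
```python
from h import *
st()
p,r,_=pose()
t=plan([.55,-.29,.06],r,5,1)
snap('top','t6')
```

```text
t 13.82 p [ 0.5523 -0.2977  0.1909] y 29.9 z [ 0.469 -0.799 -0.376] q [ 0.4   0.46 -0.45  2.29  1.94  1.17 -1.08] F [ 1.2 -0.3 -0.8] T [0.92 0.44 0.13] op 0.357
rotvec [0. 0. 0.] deg/row 0.0 mm/row 26.238659487423895
[[2.49, -0.02, 0.84, 0.0, 0.0, 0.0, 1], [2.49, -0.02, 0.84, 0.0, 0.0, 0.0, 1], [2.49, -0.02, 0.84, 0.0, 0.0, 0.0, 1], [2.49, -0.02, 0.84, 0.0, 0.0, 0.0, 1], [2.49, -0.02, 0.84, 0.0, 0.0, 0.0, 1]]
```

View pics/t6.png

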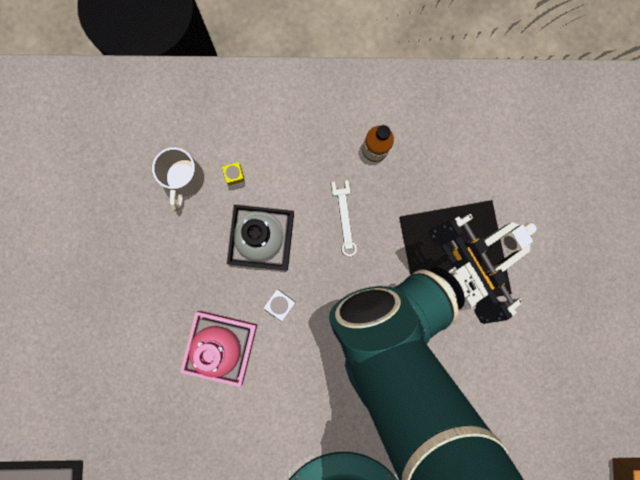

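Request:
jog_arm:
  motion:
    - [[2.4,0,0.6,0,0,0,1],[2.4,0,0.6,0,0,0,1],[2.4,0,0.6,0,0,0,1],[2.4,0,0.6,0,0,0,1]]

```text
time_s: 14.38
tcp_pos: [0.5443, -0.2941, 0.0963]
tcp_rot: [0.487, 0.425, 0.712, -0.275]
wrist_force: [0.9, -1.1, -0.6]
opening: 0.36
```

Run:
```python
from h import *
st()
p,r,_=pose()
t=plan([.55,-.285,.036],r,3,1)
snap('scene','s6')
```

```text
t 14.38 p [ 0.5443 -0.2941  0.0963] y 29.3 z [ 0.46  -0.804 -0.376] q [ 0.36  0.7  -0.41  2.29  2.05  1.32 -1.29] F [ 0.9 -1.1 -0.6] T [0.9  0.47 0.02] op 0.36
rotvec [0. 0. 0.] deg/row 0.0 mm/row 20.403480652819294
[[1.93, 0.27, 0.6, 0.0, 0.0, 0.0, 1], [1.93, 0.27, 0.6, 0.0, 0.0, 0.0, 1], [1.93, 0.27, 0.6, 0.0, 0.0, 0.0, 1]]
```

View pics/s6.png

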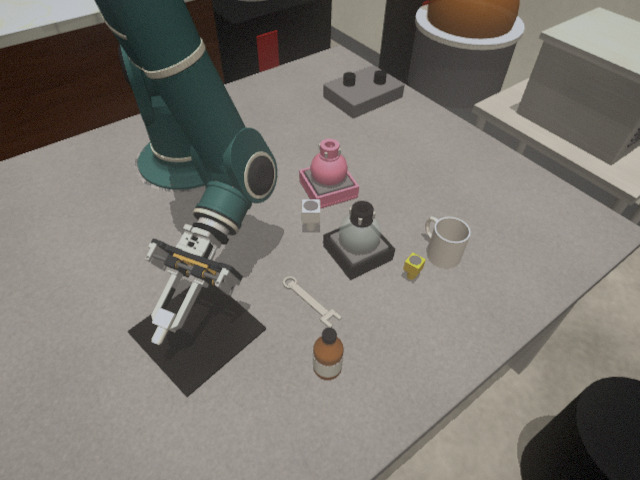

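Request:
jog_arm:
  motion:
    - [[1.9,-0.2,0.2,0,0,0,1],[1.9,-0.2,0.2,0,0,0,1],[1.5,0,0.4,0,0,0,1],[0,0,0,0,0,0,1]]

```text
time_s: 14.92
tcp_pos: [0.535, -0.2883, 0.0432]
tcp_rot: [0.483, 0.429, 0.712, -0.277]
wrist_force: [-0.3, 0.0, -1.3]
opening: 0.362
```

Run:
```python
from h import *
st()
p,r,_=pose()
t=plan([p[0],p[1],.0305],r,1,1)
snap('scene','s7'); crop('s7',110,200,270,320,5,'s7c')
```

```text
t 14.93 p [ 0.535  -0.2883  0.0432] y 28.6 z [ 0.45  -0.808 -0.381] q [ 0.33  0.84 -0.39  2.28  2.09  1.4  -1.38] F [-0.3  0.  -1.3] T [ 0.93  0.37 -0.02] op 0.362
rotvec [0. 0. 0.] deg/row 0.0 mm/row 12.66721738512848
[[1.17, -0.03, 0.48, 0.0, 0.0, 0.0, 1]]
```

View pics/s7c.png

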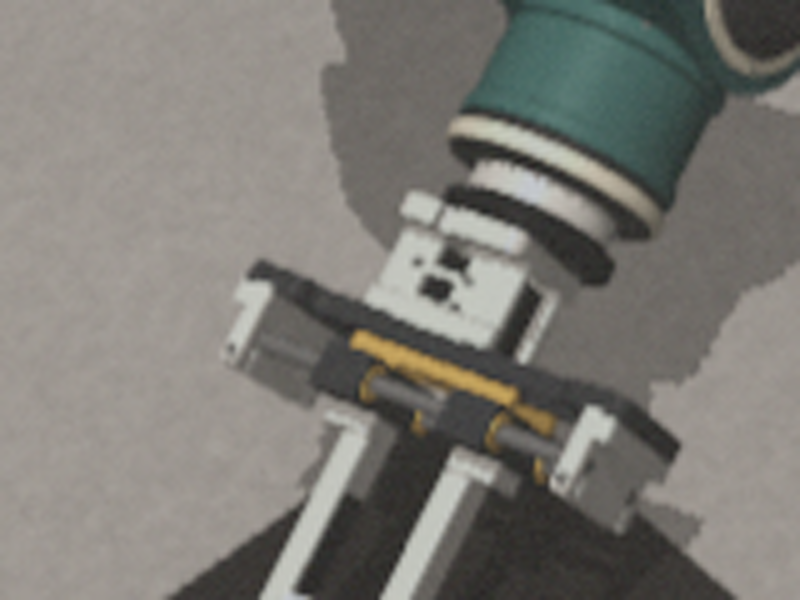

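Request:
jog_arm:
  motion:
    - [[0.8,0,0.33,0,0,0,1],[0.3,0,0.12,0,0,0,1],[0,0,0,0,0,0,1]]

```text
time_s: 15.35
tcp_pos: [0.536, -0.2893, 0.0335]
tcp_rot: [0.484, 0.43, 0.71, -0.277]
wrist_force: [0.0, -0.3, -0.5]
opening: 0.36
```

Run:
```python
from h import *
st()
```

```text
t 15.35 p [ 0.536  -0.2893  0.0335] y 28.5 z [ 0.449 -0.809 -0.379] q [ 0.33  0.87 -0.38  2.27  2.1   1.41 -1.4 ] F [ 0.  -0.3 -0.5] T [0.97 0.44 0.01] op 0.36
```

Request:
jog_arm:
  motion:
    - [[0.35,0,0.14,0,0,0,1],[0.2,0,0.08,0,0,0,1],[0,0,0,0,0,0,1]]

```text
time_s: 15.72
tcp_pos: [0.5363, -0.2893, 0.0281]
tcp_rot: [0.485, 0.43, 0.71, -0.277]
wrist_force: [-1.4, 1.0, 2.9]
opening: 0.358
```

Run:
```python
from h import *
st()
```

```text
t 15.72 p [ 0.5363 -0.2893  0.0281] y 28.5 z [ 0.45  -0.81  -0.377] q [ 0.32  0.88 -0.38  2.27  2.11  1.41 -1.41] F [-1.4  1.   2.9] T [ 0.09 -0.03 -0.19] op 0.358
```

Contact has been made (Fz +2.9 N), so I'll release.

Request:
jog_arm:
  motion:
    - [[0,0,0,0,0,0,0.1],[0,0,0,0,0,0,-0.1],[0,0,0,0,0,0,-0.3],[0,0,0,0,0,0,-0.4],[0,0,0,0,0,0,-0.4]]

```text
time_s: 16.35
tcp_pos: [0.5364, -0.2892, 0.0279]
tcp_rot: [0.485, 0.43, 0.71, -0.277]
wrist_force: [0.2, 0.4, 0.3]
opening: 0.7
```

Run:
```python
from h import *
st(); snap('scene','s8'); snap('top','t8')
a=cv2.imread('pics/s8.png')[260:380,120:240]; b=cv2.imread('pics/t8.png')[180:320,400:540]
cv2.imwrite('pics/c8.png',np.hstack([cv2.resize(x,(400,400),interpolation=cv2.INTER_CUBIC) for x in (a,b)]))
```

```text
t 16.35 p [ 0.5364 -0.2892  0.0279] y 28.5 z [ 0.45  -0.81  -0.377] q [ 0.32  0.88 -0.38  2.27  2.11  1.41 -1.41] F [0.2 0.4 0.3] T [0.79 0.34 0.02] op 0.7
```

View pics/c8.png

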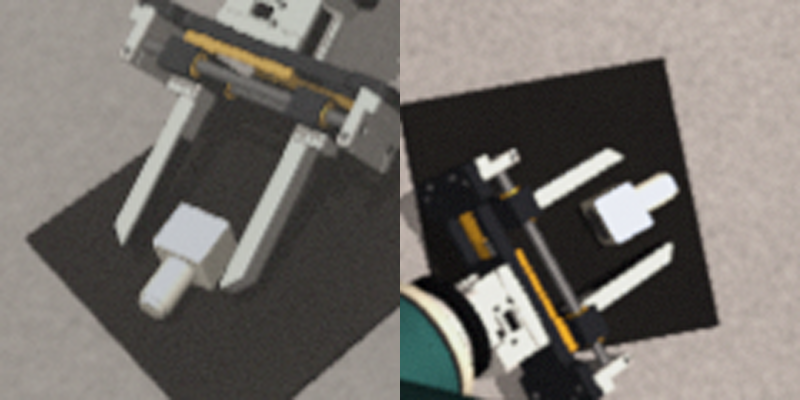

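It is lying on one head side on the mat, shank along the tool's heading (top crop: head 622,213, shank 662,190). I'll measure it.

Run:
```python
from h import *
a=cv2.imread('pics/s8.png')[315:365,155:205]; b=cv2.imread('pics/t8.png')[230:280,455:505]
cv2.imwrite('pics/c8b.png',np.hstack([cv2.resize(x,(400,400),interpolation=cv2.INTER_CUBIC) for x in (a,b)]))
```

```text
(no output)
```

View pics/c8b.png

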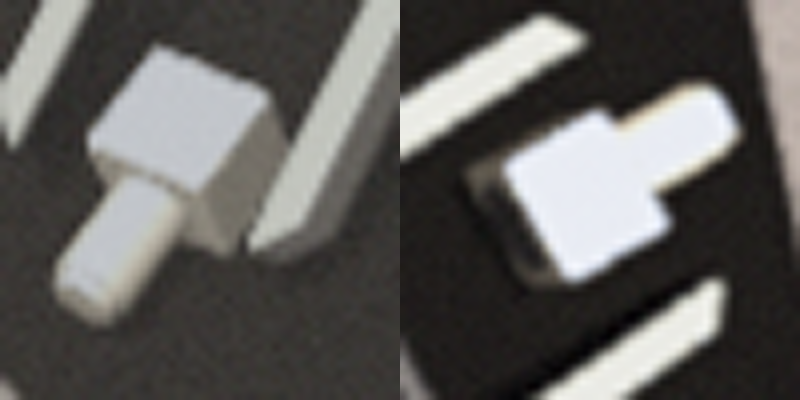

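Run:
```python
from h import *
np.set_printoptions(precision=4,suppress=True)
c=load('t8'); s=load('s8')
f=lambda u,v,x0,y0:(x0+(u+.5)/8-.5,y0+(v+.5)/8-.5)
P=np.array([atz(c,*f(u-400,v,455,230),.042) for u,v in [(507,160),(607,108),(670,222),(570,282)]])
Q=np.array([atz(s,*f(u,v,155,315),.042) for u,v in [(270,97),(160,45),(88,140),(197,190)]])
for X in(P,Q):
  print(X,X.mean(0))
  for i in range(4):
    e=X[(i+1)%4]-X[i]; print(np.linalg.norm(e),np.degrees(np.arctan2(e[1],e[0])))
m=[.5505,-.2966]
```

```text
[[ 0.5369 -0.2533  0.042 ]
 [ 0.5499 -0.279   0.042 ]
 [ 0.5212 -0.2942  0.042 ]
 [ 0.5063 -0.2683  0.042 ]] [ 0.5286 -0.2737  0.042 ]
0.028867311012109896 -63.21241991801833
0.0324742830872894 -152.2572130448386
0.029820796669907924 120.0559046516366
0.03417185092121169 26.17790261593854
[[ 0.5356 -0.2532  0.042 ]
 [ 0.5059 -0.2683  0.042 ]
 [ 0.5203 -0.2939  0.042 ]
 [ 0.5486 -0.2788  0.042 ]] [ 0.5276 -0.2735  0.042 ]
0.03331258863270842 -153.06244817830543
0.029382176254761312 -60.75055228734366
0.03210345697602364 28.04917656186957
0.0287354594295438 116.87789661090423
```

Run:
```python
from h import *
plan([.528,-.2736,.045],down(28),8,-.4)
```

```text
rotvec [ 0.02577571  1.18384436 -0.00559405] deg/row 8.48076479863213 mm/row 3.079245543097526
[[-0.11, 0.01, -0.29, 0.003, 0.148, -0.001, -0.4], [-0.07, 0.01, -0.3, 0.003, 0.148, -0.001, -0.4], [-0.03, 0.0, -0.31, 0.003, 0.148, -0.001, -0.4], [0.02, 0.0, -0.31, 0.003, 0.148, -0.001, -0.4], [0.06, 0.0, -0.3, 0.003, 0.148, -0.001, -0.4], [0.11, 0.0, -0.29, 0.003, 0.148, -0.001, -0.4], [0.15, 0.0, -0.27, 0.003, 0.148, -0.001, -0.4], [0.19, -0.0, -0.24, 0.003, 0.148, -0.001, -0.4]]
```

Request:
jog_arm:
  motion:
    - [[-0.3,0,-0.4,0.003,0.148,0,-0.4],[-0.2,0,-0.4,0.003,0.148,0,-0.4],[-0.1,0,-0.35,0.003,0.148,0,-0.4],[0,0,-0.3,0.003,0.148,0,-0.4]]

```text
time_s: 16.95
tcp_pos: [0.53, -0.2788, 0.0376]
tcp_rot: [0.253, 0.492, 0.82, -0.146]
wrist_force: [-0.9, 0.4, -1.3]
opening: 0.697
```

Run:
```python
from h import *
st()
plan([.528,-.2736,.04],down(28),4,-.4)
```

```text
t 16.95 p [ 0.53   -0.2788  0.0376] y 28.3 z [ 0.272 -0.488 -0.83 ] q [ 0.6   0.54 -0.49  2.16  1.53  0.67 -0.64] F [-0.9  0.4 -1.3] T [ 0.51  0.29 -0.02] op 0.697
rotvec [0.01104607 0.59190626 0.00148865] deg/row 8.479935748274258 mm/row 1.5105633083600003
[[0.08, 0.02, -0.13, 0.003, 0.148, 0.0, -0.4], [0.1, 0.02, -0.11, 0.003, 0.148, 0.0, -0.4], [0.11, 0.02, -0.1, 0.003, 0.148, 0.0, -0.4], [0.13, 0.02, -0.08, 0.003, 0.148, 0.0, -0.4]]
```

Request:
jog_arm:
  motion:
    - [[0.08,0,-0.13,0.003,0.148,0,-0.4],[0.1,0,-0.11,0.003,0.148,0,-0.4],[0.11,0,-0.1,0.003,0.148,0,-0.4],[0.13,0,0,0.003,0.14,0,-0.4],[0,0,0,0,0,0,-0.4]]

```text
time_s: 17.58
tcp_pos: [0.5248, -0.2786, 0.0388]
tcp_rot: [0.035, 0.517, 0.855, -0.028]
wrist_force: [-1.4, -0.5, -0.0]
opening: 0.699
```

Run:
```python
from h import *
st()
plan([.528,-.2736,.012],down(28),4,-.4)
```

```text
t 17.57 p [ 0.5248 -0.2786  0.0388] y 27.6 z [ 0.031 -0.085 -0.996] q [ 0.95  0.66 -0.72  1.85  0.68  0.83  0.34] F [-1.4 -0.5 -0. ] T [ 0.11 -0.06  0.01] op 0.699
rotvec [-0.0123342   0.08969174 -0.00685767] deg/row 1.3005454802875012 mm/row 6.854265571731762
[[0.13, 0.14, 0.66, -0.003, 0.022, -0.002, -0.4], [0.12, 0.14, 0.66, -0.003, 0.022, -0.002, -0.4], [0.1, 0.13, 0.66, -0.003, 0.022, -0.002, -0.4], [0.09, 0.13, 0.67, -0.003, 0.022, -0.002, -0.4]]
```

Request:
jog_arm:
  motion:
    - [[0.13,0.14,0.6,-0.003,0.06,0,-0.4],[0.12,0.14,0.6,-0.003,0.06,0,-0.4],[0.1,0.13,0.6,-0.003,0.05,0,-0.4],[0.1,0.1,0.4,-0.003,0.04,0,-0.4],[0,0,0,0,0,0,-0.4]]

```text
time_s: 18.2
tcp_pos: [0.5258, -0.2701, 0.0148]
tcp_rot: [-0.053, 0.516, 0.854, 0.03]
wrist_force: [-1.1, -0.2, -0.8]
opening: 0.702
```

Run:
```python
from h import *
st(); snap('scene','s9')
p,r,_=pose()
plan([.528,-.2736,.012],r,1,-.4)
a=cv2.imread('pics/s9.png')[260:380,110:250]; cv2.imwrite('pics/c9.png',cv2.resize(a,None,fx=5,fy=5))
```

```text
t 18.2 p [ 0.5258 -0.2701  0.0148] y 27.7 z [-0.06   0.106 -0.992] q [ 1.01  0.8  -0.78  1.72  0.55  0.98  0.51] F [-1.1 -0.2 -0.8] T [-0.15 -0.2   0.03] op 0.702
rotvec [0. 0. 0.] deg/row 0.0 mm/row 5.278618571427033
[[-0.47, 0.01, 0.25, 0.0, 0.0, 0.0, -0.4]]
```

View pics/c9.png

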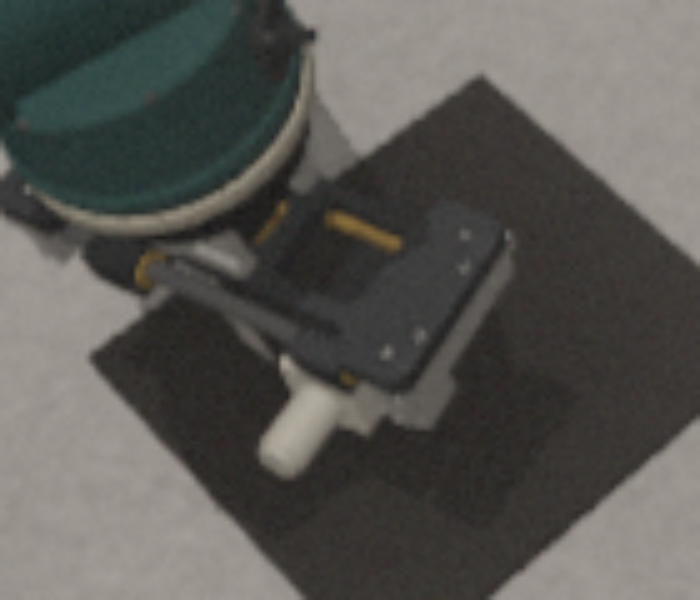

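Request:
jog_arm:
  motion:
    - [[-0.25,0,0.22,0,0,0,0.2],[0,0,0,0,0,0,1],[0,0,0,0,0,0,1],[0,0,0,0,0,0,1],[0,0,0,0,0,0,1],[0,0,0,0,0,0,1]]
  grip_force: 30

```text
time_s: 19.0
tcp_pos: [0.5271, -0.2714, 0.0131]
tcp_rot: [-0.052, 0.516, 0.855, 0.029]
wrist_force: [1.3, 0.6, -0.5]
opening: 0.359
```

Run:
```python
from h import *
st()
```

```text
t 19.0 p [ 0.5271 -0.2714  0.0131] y 27.8 z [-0.059  0.103 -0.993] q [ 1.01  0.8  -0.77  1.72  0.56  0.97  0.51] F [ 1.3  0.6 -0.5] T [-0.19 -0.19  0.01] op 0.359
```

Request:
jog_arm:
  motion:
    - [[0,0,-1.5,0,0,0,1],[0,0,-2,0,0,0,1],[0,0,-2,0,0,0,1],[0,0,-1,0,-0.12,0,1],[0,0,0,0,-0.15,0,1],[0,0,0,0,-0.15,0,1],[0,0,0,0,-0.15,0,1]]

```text
time_s: 19.88
tcp_pos: [0.5342, -0.282, 0.0888]
tcp_rot: [0.195, 0.506, 0.832, -0.117]
wrist_force: [1.4, -0.6, -1.1]
opening: 0.361
```

Run:
```python
from h import *
st()
```

```text
t 19.88 p [ 0.5342 -0.282   0.0888] y 27.5 z [ 0.207 -0.392 -0.896] q [ 0.72  0.45 -0.56  2.05  1.07  0.66 -0.14] F [ 1.4 -0.6 -1.1] T [ 0.4   0.07 -0.03] op 0.361
```

Request:
jog_arm:
  motion:
    - [[0,0,-0.2,0,-0.14,0,1],[0,0,-0.2,0,-0.14,0,1],[0,0,-0.2,0,-0.14,0,1],[0,0,-0.2,0,-0.14,0,1],[0,0,-0.2,0,-0.13,0,1],[0,0,0,0,0,0,1]]

```text
time_s: 20.62
tcp_pos: [0.5362, -0.2754, 0.1059]
tcp_rot: [0.464, 0.439, 0.718, -0.276]
wrist_force: [-0.2, -0.1, -1.9]
opening: 0.358
```

Run:
```python
from h import *
st(); snap('scene','s10'); snap('top','t10')
p,r,_=pose()
plan([.53,-.262,.035],r,5,1)
a=cv2.imread('pics/s10.png')[200:380,100:280]; b=cv2.imread('pics/t10.png')[180:320,400:540]
cv2.imwrite('pics/c10.png',np.hstack([cv2.resize(x,(400,400),interpolation=cv2.INTER_CUBIC) for x in (a,b)]))
```

```text
t 20.62 p [ 0.5362 -0.2754  0.1059] y 27.5 z [ 0.424 -0.804 -0.417] q [ 0.26  0.63 -0.36  2.29  1.92  1.24 -1.25] F [-0.2 -0.1 -1.9] T [0.98 0.44 0.07] op 0.358
rotvec [0. 0. 0.] deg/row 0.0 mm/row 14.83132823317767
[[1.45, 0.0, 0.31, 0.0, 0.0, 0.0, 1], [1.45, 0.0, 0.31, 0.0, 0.0, 0.0, 1], [1.45, 0.0, 0.31, 0.0, 0.0, 0.0, 1], [1.45, 0.0, 0.31, 0.0, 0.0, 0.0, 1], [1.45, 0.0, 0.31, 0.0, 0.0, 0.0, 1]]
```

View pics/c10.png

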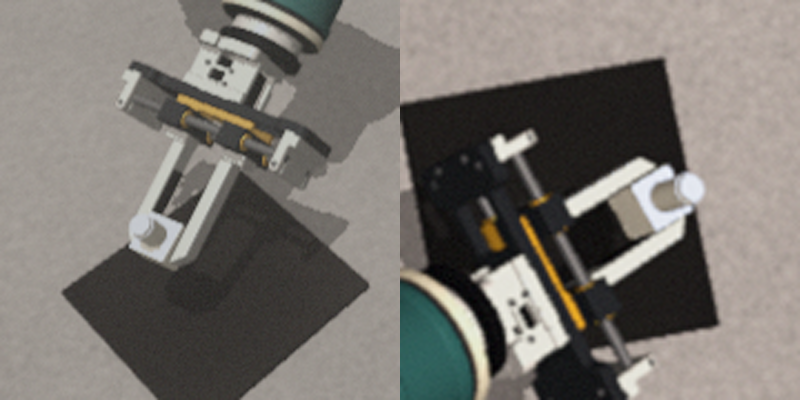

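Shank is up with a lean of about 18° (top crop 690,188). Lowering.

Request:
jog_arm:
  motion:
    - [[1.45,0,0.3,0,0,0,1],[1.45,0,0.3,0,0,0,1],[1.45,0,0.3,0,0,0,1],[1.45,0,0.3,0,0,0,1],[1.2,0,0.3,0,0,0,1],[0,0,0,0,0,0,1]]

```text
time_s: 21.48
tcp_pos: [0.5303, -0.2646, 0.0348]
tcp_rot: [0.463, 0.445, 0.716, -0.275]
wrist_force: [-0.2, 0.1, -1.2]
opening: 0.361
```

Run:
```python
from h import *
st()
p,r,_=pose()
plan([p[0],p[1],.023],r,2,1)
```

```text
t 21.48 p [ 0.5303 -0.2646  0.0348] y 26.9 z [ 0.418 -0.805 -0.42 ] q [ 0.22  0.82 -0.34  2.27  1.98  1.32 -1.4 ] F [-0.2  0.1 -1.2] T [0.96 0.4  0.01] op 0.361
rotvec [0. 0. 0.] deg/row 0.0 mm/row 5.889368231839627
[[0.53, -0.01, 0.25, 0.0, 0.0, 0.0, 1], [0.53, -0.01, 0.25, 0.0, 0.0, 0.0, 1]]
```

Request:
jog_arm:
  motion:
    - [[0.5,0,0.23,0,0,0,1],[0.4,0,0.18,0,0,0,1],[0.15,0,0.07,0,0,0,1],[0,0,0,0,0,0,1]]

```text
time_s: 21.98
tcp_pos: [0.5307, -0.265, 0.0234]
tcp_rot: [0.463, 0.445, 0.715, -0.275]
wrist_force: [-0.2, 0.4, -1.4]
opening: 0.359
```

Run:
```python
from h import *
st()
```

```text
t 21.98 p [ 0.5307 -0.265   0.0234] y 26.9 z [ 0.418 -0.806 -0.419] q [ 0.22  0.85 -0.33  2.26  1.99  1.34 -1.42] F [-0.2  0.4 -1.4] T [0.96 0.39 0.02] op 0.359
```

Request:
jog_arm:
  motion:
    - [[0.2,0,0.09,0,0,0,1],[0.1,0,0.04,0,0,0,1],[0,0,0,0,0,0,1]]

```text
time_s: 22.35
tcp_pos: [0.531, -0.265, 0.0208]
tcp_rot: [0.464, 0.445, 0.715, -0.275]
wrist_force: [-0.5, -0.2, 2.0]
opening: 0.364
```

Run:
```python
from h import *
st(); snap('scene','s11'); a=cv2.imread('pics/s11.png')[260:380,110:250]; cv2.imwrite('pics/c11.png',cv2.resize(a,None,fx=5,fy=5))
```

```text
t 22.35 p [ 0.531  -0.265   0.0208] y 26.9 z [ 0.418 -0.806 -0.418] q [ 0.22  0.85 -0.33  2.26  2.    1.34 -1.43] F [-0.5 -0.2  2. ] T [ 0.62  0.32 -0.13] op 0.364
```

View pics/c11.png

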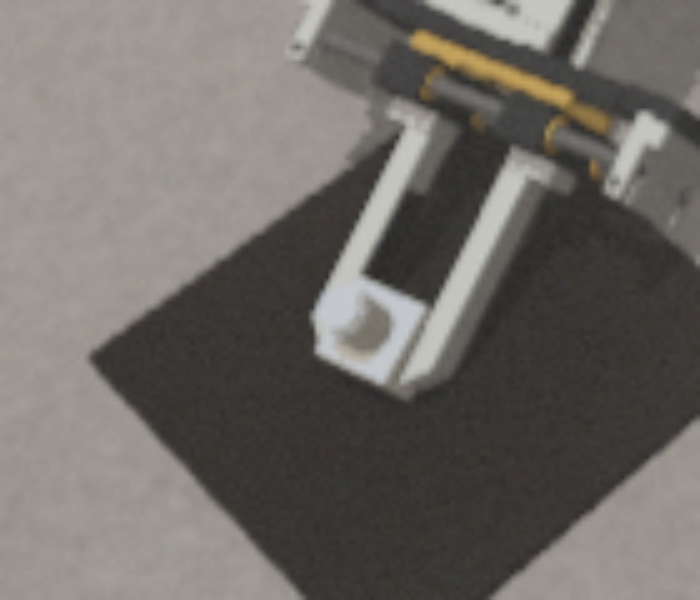

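Request:
jog_arm:
  motion:
    - [[0,0,0,0,0,0,1],[0,0,0,0,0,0,1]]
  grip_force: 3

```text
time_s: 22.65
tcp_pos: [0.531, -0.2651, 0.0208]
tcp_rot: [0.464, 0.445, 0.715, -0.275]
wrist_force: [-1.5, -0.7, 1.0]
opening: 0.36
```

Request:
jog_arm:
  motion:
    - [[0,0,0,0,0,0,0.2],[0,0,0,0,0,0,0.0],[0,0,0,0,0,0,-0.2],[0,0,0,0,0,0,-0.4],[0,0,0,0,0,0,-0.5]]

```text
time_s: 23.28
tcp_pos: [0.5311, -0.265, 0.0207]
tcp_rot: [0.464, 0.445, 0.715, -0.275]
wrist_force: [-0.2, 0.5, 0.2]
opening: 0.741
```

Run:
```python
from h import *
st(); snap('scene','s12'); snap('top','t12'); a=cv2.imread('pics/s12.png')[260:380,110:230]; b=cv2.imread('pics/t12.png')[180:320,400:540]
cv2.imwrite('pics/c12.png',np.hstack([cv2.resize(x,(400,400),interpolation=cv2.INTER_CUBIC) for x in (a,b)]))
```

```text
t 23.27 p [ 0.5311 -0.265   0.0207] y 26.9 z [ 0.419 -0.806 -0.418] q [ 0.22  0.85 -0.33  2.26  2.    1.34 -1.43] F [-0.2  0.5  0.2] T [0.77 0.28 0.04] op 0.741
```

View pics/c12.png

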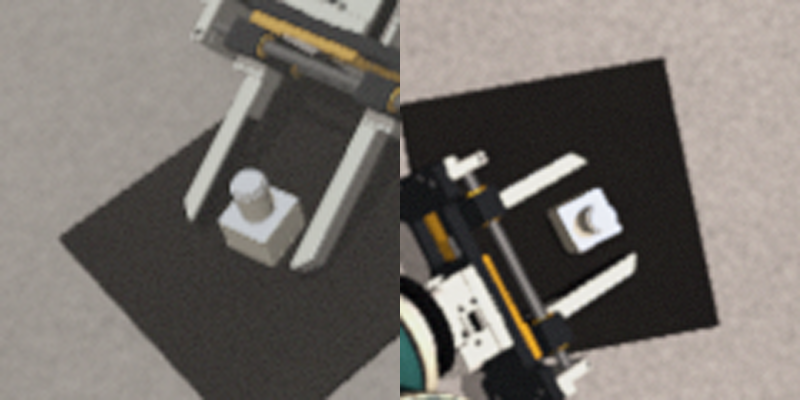

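It stands upside down on the mat, shank up (scene crop 258,215; top crop 590,220). Retracting.

Request:
jog_arm:
  motion:
    - [[0,0,-1,0,0,0,-0.8],[-0.4,0,-2,0,0,0,-0.8],[-1.5,0,-2,0,0,0,-0.8],[-2,0,-1.5,0,0,0,-0.8],[-3,0,-1,0,0,0,-0.8],[-3,0,-1,0,0,0,-0.8],[-2,0,-0.5,0,0,0,-0.8],[0,0,0,0,0,0,-0.8]]

```text
time_s: 24.38
tcp_pos: [0.5115, -0.2327, 0.1715]
tcp_rot: [0.464, 0.444, 0.716, -0.274]
wrist_force: [0.3, 0.1, -0.6]
opening: 0.9
```

Run:
```python
from h import *
st(); snap('scene','s13'); snap('top','t13')
s=cv2.imread('pics/s13.png'); t=cv2.imread('pics/t13.png'); cv2.imwrite('pics/c13.png',np.hstack([cv2.resize(x,(400,300)) for x in (s,t)]))
a=s[260:380,110:230]; b=t[180:320,400:540]
cv2.imwrite('pics/c13b.png',np.hstack([cv2.resize(x,(400,400),interpolation=cv2.INTER_CUBIC) for x in (a,b)]))
```

```text
t 24.38 p [ 0.5115 -0.2327  0.1715] y 27.1 z [ 0.421 -0.804 -0.419] q [ 0.23  0.45 -0.45  2.35  1.73  1.24 -1.14] F [ 0.3  0.1 -0.6] T [0.85 0.31 0.  ] op 0.9
```

View pics/c13.png

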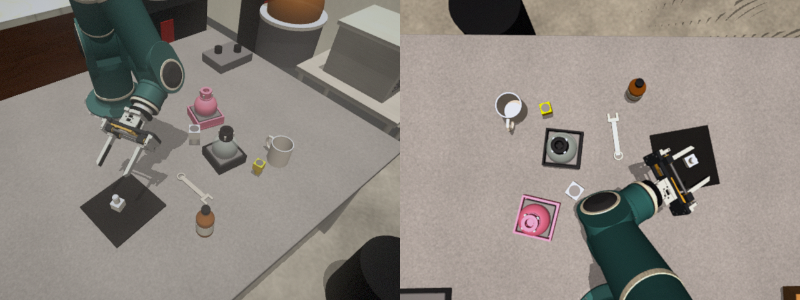

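View pics/c13b.png

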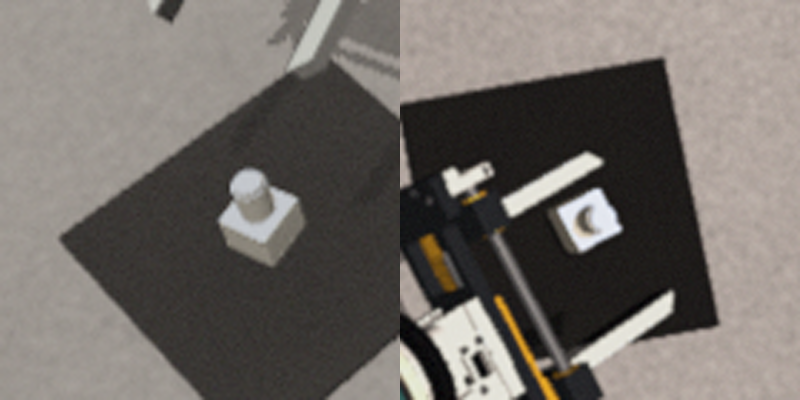

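Run:
```python
from h import *
a=load('top0')['image'].astype(int); b=load('t13')['image'].astype(int)
for n,(x0,y0,x1,y1) in dict(mug=(145,140,205,215),bottle=(355,115,400,170),wrench=(325,175,362,262),yellow=(215,155,250,190),flask=(222,200,300,275),loose=(260,285,300,325)).items():
    print(n,(np.abs(a-b)[y0:y1,x0:x1].max(2)>40).sum())
st(); arm.job_done()
```

```text
mug 0
bottle 0
wrench 0
yellow 0
flask 435
loose 104
t 24.48 p [ 0.5112 -0.2325  0.1698] y 27.1 z [ 0.42  -0.804 -0.42 ] q [ 0.23  0.45 -0.45  2.35  1.73  1.24 -1.14] F [ 0.4 -0.1 -0.8] T [0.78 0.34 0.  ] op 0.902
the job is handed in; nothing more can be done
```

The stopper now stands upside down on its flat top on the rubber mat, shank up, and I handed the job in at about 24.5 s of the 64 s.

- **Getting it out:** I gripped the stopper in the black holder's flask and twisted it back and forth while drawing it up slowly. The flask showed no lift in the camera images, and the upward pull stayed under about 6 N. One stretch climbed at roughly 3.6 mm per radian by the readings, slightly over the 3 mm guideline, with no visible effect.
- **Turning it over:** I laid it on one side of its head on the mat, took hold of the head again, and tilted it until the shank was up. I released it with about an 18° lean and it righted itself.
- **Last checks:** the pictures show it upright about 60 mm inside the mat's nearest edge, with the gripper clear and touching nothing. The mug, bottle, wrench and yellow piece show no change from the first picture.
- **Disagreement:** the before/after comparison did flag changes at the flask and around the loose white look-alike. I put the flask's down to the missing stopper and the look-alike's to the arm's shadow or edge. Both looked in place in the overview, but I did not check either any further.

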